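# Lay the button box down and put it against the rail

## Task

The clear button box with the blue lid has been left standing on end. Push it over with the fingers so that it lies flat with its blue lid uppermost, then push it along the table, away from the robot, until its leading end is flush against the aluminium stop rail. Only push: do not lift it or take it between the fingers, and leave the green-lidded box standing and everything else where it is.

Things in the scene. Friction and masses are not known exactly. Their poses are not given: they have to be found in the camera images.
- blue_box: clear plastic box of buttons standing on end, 60 mm deep x 100 wide x 140 tall, 0.25 to 0.5 kg. Origin: centre of its underside as it stands. Own z runs along the 140 mm length (up at the start), y across the width, -x out of the blue lid; lid face at x = -30 mm, clear back at +30 mm. At the start the lid faces the robot within 0.3 rad. Its place and the green box's are swapped at random.
- blue_lid (a point): centre of the outer face of the 14 mm thick blue lid, a 100 x 140 mm face (own -30, 0, 70 mm). Pushed on this face near its top, the box tips rather than slides, passes its balance at 0.4 rad and falls by itself away from the robot; it then lies 60 mm high, lid up, own z pointing away from the robot
- blue_foot (a point): middle of the far bottom edge over which the blue box tips (own 30, 0, 0 mm); it stays on the table, at the foot of the end nearest the robot once the box lies
- blue_top_left (a point): corner of the blue box's top end on the face opposite the lid (own 30, 50, 140 mm); once the box lies lid up, this is the lower left corner of its leading end, at the table
- blue_top_right (a point): the same at the other side (own 30, -50, 140 mm), lower right corner of the leading end
- rail: fixed straight aluminium stop rail lying across the table beyond the boxes, 880 mm long along its own y, 20 mm thick, 25 mm high. Origin: middle of the front face, at table height; own x points away from the robot, square to the front face (turned up to 0.1 rad from world x). Front face at own x = 0. It does not move.
- green_box: bystander: a clear plastic box of buttons, 60 mm deep x 100 mm wide x 140 mm tall as it stands on end, 0.35 kg, the same but with a green lid facing the robot; origin and axes as for the blue box; must stay standing
- white_box: bystander: the same kind of box with a white lid, lying lid up with its end at the rail on the left (y about 0.38 m), 140 x 100 x 60 mm high; origin: centre of its underside; own x runs along its length, towards the rail
- red_box: bystander: the same with a red lid, lying at the rail on the right (y about -0.38 m); origin and axes likewise
- spool: bystander: orange thread spool standing between the two standing boxes, 40 mm across, 52 mm tall; origin: centre of its underside
- jar: bystander: closed jar, 60 mm across, 90 mm tall; origin: centre of its underside
- tape: bystander: yellow roll of tape lying flat, 80 mm across, 25 mm high; origin: centre of its underside
- mug: bystander: blue mug, 76 mm across, 85 mm tall; origin: centre of its underside
Mind the look-alikes: they are no part of the job. Leave any purple or turquoise look-alike of the blue_box alone.

How it is judged:
On the way, in this order (a step that is already met when the one before it is completed fails the run):
1. the blue-lidded box lies flat on the table, lid uppermost (angle between blue_box's own x axis and vertical above 3 rad and angle between blue_box's own z axis and vertical between 1.45 and 1.69 rad and height (world z) of blue_foot below 0.01 m and linear speed of blue_box below 0.02 m/s), for 0.2 s.
2. it has been pushed up against the rail (all of step 1 and x of blue_top_left in the frame of rail between -0.008 and 0.006 m and x of blue_top_right in the frame of rail between -0.008 and 0.006 m), for 0.2 s.
At the end, for the whole second after the job is handed in: the blue-lidded box lies flat on the table at rest, blue lid up (within about 0.12 rad), both corners of its leading end within 8 mm of the rail's front face; the green-lidded box still stands and no other thing has moved more than 30 mm (all of step 2 and angle between green_box's own z axis and vertical below 0.1 rad and distance of each of green_box, white_box, red_box, spool, jar, tape, mug from where it was at the start of the episode below 0.03 m); the robot touches nothing.
It fails at once if the blue-lidded box is lifted or carried: its tipping edge rises more than 30 mm off the table (height (world z) of blue_foot above 0.03 m).
It fails at once if the blue-lidded box is taken between the fingers (x of the grasp point in the frame of blue_box between -0.025 and 0.025 m and y of the grasp point in the frame of blue_box between -0.045 and 0.045 m and z of the grasp point in the frame of blue_box between 0.005 and 0.145 m).
It fails at once if the green-lidded box is tipped (angle between green_box's own z axis and vertical above 0.3 rad).
It fails at once if a bystander is disturbed (moved more than 30 mm) (distance of any of green_box, white_box, red_box, spool, jar, tape, mug from where it was at the start of the episode above 0.03 m).
It also fails if it takes over 58 s, if anything falls off the work surface, if the arm or the gripper's body presses on something with over 40 N, if the wrist force passes 120 N, or if a joint passes its speed limit or range.

## Robot

A 6-joint arm with a two-finger parallel gripper is mounted at the origin on the work surface. World frame = base frame: x ahead of the robot, y to its left, z up, the work surface at z = 0. Lengths are in m, angles in rad, forces in N, time in s.
With the tool pointing down it reaches from about 0.35 to 0.775 m from the base axis. Payload 7.3 kg.
Tool frame: the origin (TCP) lies at the very end of the fingers, on their centre line; the grasp point (between the pads) lies 19 mm behind it; z points along the fingers, y is the direction in which the jaws open and shut (so a half turn about z gives the same grasp; the last joint's range is limited). The gripper opens to 92 mm and grips with 3 to 60 N. Pads are 19 mm wide; open, the fingers measure 130 mm over their backs; the gripper's body (75 mm by 190 mm) begins 47 mm behind the grasp point.
Start: joints at [-1.333, 0.342, 1.524, -0, 1.275, -0.146], TCP at [0.197, -0.487, 0.227] pointing down, gripper open.
Joint ranges: [-2.53, 2.53], [-0.77, 2.02], [0.04, 2.7], [-1, 4.14], [0.28, 2.66], [-3.11, 3.11]. Speed limits (rad/s): [2.57, 2.57, 3.14, 3.14, 3.14, 3.14].

## Interface

Orientations are given as a rotation vector (axis times angle).
In Python, from bench import sense, camera, close_job gives the robot as it stands.
- The arm moves only by the shell command python3 -m creep 'ROWS' [OPENING] [FORCE]. ROWS is JSON, a list that holds one entry, the list of rows, each a list of 6 numbers: the shift along the world's x, y, z in cm, then the turn, a rotation vector about the world's x, y, z in degrees. In form: [[[tx, ty, tz, rx, ry, rz], ...]]. A call has 1 to 20 rows; each row shifts and turns the commanded pose from where the row before left it; what a row does not reach is not made up. A row lasts 1/8 s, in which the tool goes at most 62.5 mm and 10.7 degrees, less where a joint would pass 70% of its speed; a pose out of reach is approached as far as the arm can. A call with a gripper value outside its range is refused whole. OPENING is the closure, from 0 (fully open) to 1 (shut), set as the call begins (- or left out, the last holds). The fingers move at their own pace and stop on an object; FORCE is the grip in N (left out, the last holds). Time passes only in rows, so rows that do not move let the fingers close. It gives the time, the measured TCP pose, the force and the opening at its end, in the units of the state.
- sense(): the state, without advancing time (a new reading comes with each control period).
- camera(name): name is "side" or "top" or "wrist"; returns a dict with "image" (420x560x3 uint8, blue, green, red), "depth" (420x560 float32, m along the optical axis (not along the pixel's ray), 0 where there is no reading), "vertical_fov" (degrees; the focal length in pixels is half the picture's height over the tangent of half this angle, whatever the lens; pixels are square), "cx", "cy" (the principal point, pixels), "pose" (4x4, takes a point from camera to world coordinates); the wrist camera has in their place "mount" (4x4, takes a point from camera to tool coordinates, whose origin is the TCP and whose axes are the flange's). Camera axes: x right, y down, z forward; pixel columns grow to the right and rows downward; lengths in m; the calibration is good to about 2 mm. The wrist camera is an equidistant fisheye: a pixel r from the principal point sees the ray r / f radians off the axis. A picture is of the moment at which its call begins: read the wrist's pose just before it.
- close_job(): hands the job in, once; it reports no verdict.
The state is a dict: "t": time; "joint_positions": joint angles; "qd": joint speeds; "tau": joint torques, N m; "position": TCP position; "tool_rot": TCP orientation; "ft_force": force on the tool from outside, world axes, zero at the start; "torque": the same for the moment, N m; "finger_gap": finger opening in m.
Only numpy, scipy, OpenCV 4.12 (cv2) and the standard library are available. Lean on these libraries where they do the work, as an engineer would, in place of code of your own. Each camera call takes 0.05 s, during which the arm holds its last target. There are 200 camera calls.

## Working session

There is one attempt and no reset: what is moved stays moved. The work goes in short steps, Python scripts to look and compute and a shell command to move; the robot and the scene stay as the last step left them, time stands still between calls to the robot, and variables do not carry over. Pictures are saved under pics/ and viewed, about 8 in all and at most 12, crops included, and the job is handed in when it is done.

```bash
mkdir -p pics; cat > h.py <<'E'
import numpy as np, cv2
from bench import sense, camera, close_job
def grab(name,tag):
    c=camera(name); np.savez(f'pics/{tag}.npz',**{k:v for k,v in c.items()}); cv2.imwrite(f'pics/{tag}.png',c['image']); return c
def load(tag): return dict(np.load(f'pics/{tag}.npz'))
def world(c,u,v,z=None):
    "pixel -> world, by depth or by intersection with plane z"
    f=210/np.tan(np.radians(float(c['vertical_fov'])/2)); P=c['pose']
    r=np.array([(u-c['cx'])/f,(v-c['cy'])/f,1.])
    if z is None: d=c['depth'][int(round(v)),int(round(u))]; return P[:3,:3]@(r*d)+P[:3,3]
    w=P[:3,:3]@r; return P[:3,3]+w*(z-P[2,3])/w[2]
def cloud(c):
    f=210/np.tan(np.radians(float(c['vertical_fov'])/2)); v,u=np.mgrid[:420,:560]; d=c['depth']
    p=np.stack([(u-c['cx'])/f*d,(v-c['cy'])/f*d,d],-1)
    w=p@c['pose'][:3,:3].T+c['pose'][:3,3]; w[d==0]=np.nan; return w
E
python3 - <<'E'
from h import *
s=sense(); print({k:np.round(v,3).tolist() for k,v in s.items()})
a=grab('top','top0'); b=grab('side','side0')
for c in (a,b): print(np.round(c['pose'],3),c['vertical_fov'],c['cx'],c['cy'])
cv2.imwrite('pics/both0.png',cv2.resize(np.vstack([a['image'],b['image']]),(0,0),fx=.71,fy=.71))
E
```

```text
{'t': 0.0, 'joint_positions': [-1.333, 0.343, 1.525, -0.0, 1.275, -0.146], 'qd': [-0.001, -0.0, 0.0, -0.0, 0.001, -0.001], 'tau': [0.0, -43.124, -24.422, 0.072, 0.056, -0.0], 'position': [0.196, -0.486, 0.226], 'tool_rot': [-3.082, -0.599, 0.0], 'ft_force': [0.182, 0.059, 0.06], 'torque': [0.008, -0.037, 0.019], 'finger_gap': 0.092}
[[-0.003 -0.99   0.142  0.343]
 [-1.     0.004  0.005  0.068]
 [-0.006 -0.142 -0.99   1.483]
 [ 0.     0.     0.     1.   ]] 53.21293067572923 284.23352256670506 208.6577233223772
[[-0.991 -0.103  0.08   0.432]
 [-0.131  0.755 -0.643  0.883]
 [ 0.005 -0.648 -0.762  1.078]
 [ 0.     0.     0.     1.   ]] 52.317095874059966 278.9436022675484 209.1899898155624
```

View pics/top0.png

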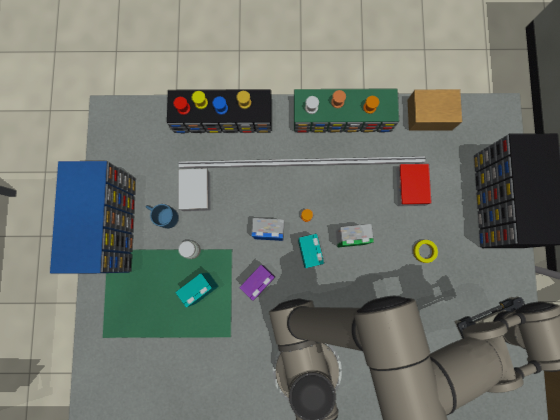

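View pics/side0.png

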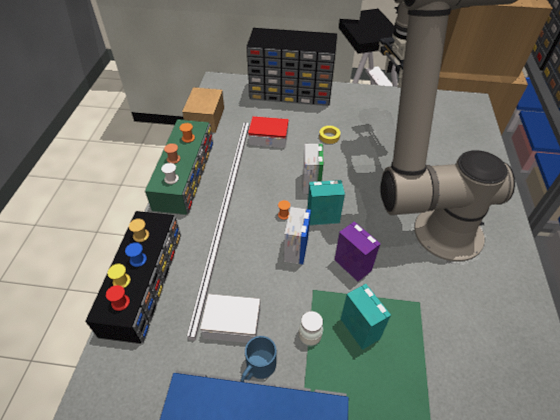

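In the top view, the blue-edged standing box is at (267,229), the green-edged one at (356,235) and the spool at (307,215). The turquoise look-alikes are at (311,250) and (195,289), and the purple one is at (257,282). The one meant is (267,229): a clear box with a blue lid facing the robot. I'll confirm that in a crop and measure.

```bash
python3 - <<'E'
from h import *
a=load('top0'); b=load('side0')
ca=cv2.resize(a['image'][195:310,170:390],(800,418),interpolation=cv2.INTER_CUBIC)
cv2.imwrite('pics/crop0.png',ca)
w=cloud(a)
# top faces at z~0.14 : rect per component
m=((w[...,2]>.125)&(w[...,2]<.155)).astype(np.uint8)
n,l,st,ce=cv2.connectedComponentsWithStats(m)
for i in range(1,n):
    if 60<st[i,4]<3000:
        p=w[l==i]; r=cv2.minAreaRect((p[:,:2]*1000).astype(np.float32)); print('top',np.round(ce[i]),st[i,4],np.round(r[0]),np.round(r[1]),round(r[2],1),round(np.median(p[:,2]),4))
# rail
for u in (190,230,270,310,350,390,420):
    col=w[150:175,u]; print(u,[(150+k,np.round(q,3).tolist()) for k,q in enumerate(col) if .012<q[2]<.04])
wb=cloud(b); hs=cv2.cvtColor(b['image'],cv2.COLOR_BGR2HSV)
for nm,lo,hi,box in (('blue',105,125,(200,270,290,315)),('green',50,80,(140,190,300,330))):
    s=np.zeros((420,560),bool); s[box[0]:box[1],box[2]:box[3]]=1
    m=s&(hs[...,0]>lo)&(hs[...,0]<hi)&(hs[...,1]>120)&(wb[...,2]>.01)
    p=wb[m]; print(nm,len(p),np.round(np.nanpercentile(p,[2,50,98],axis=0),3).tolist())
    c=p.mean(0); print(np.round(np.linalg.svd(p-c,full_matrices=0)[2][2],3))
E
```

```text
top [199.  97.] 122 [912. 360.] [43. 40.] 77.9 0.1519
top [243.  97.] 113 [912. 211.] [41. 40.] 0.8 0.1515
top [339.  96.] 127 [ 912. -108.] [40. 44.] 87.8 0.1519
top [181. 103.] 114 [893. 422.] [41. 42.] 88.9 0.1514
top [219. 103.] 115 [893. 291.] [41. 41.] 8.9 0.1515
top [312. 102.] 117 [892. -19.] [43. 40.] 0.2 0.1514
top [372. 102.] 120 [ 892. -219.] [40. 43.] 6.1 0.1515
top [496. 197.] 488 [ 577. -610.] [338.  47.] 7.7 0.1429
top [118. 221.] 379 [501. 612.] [333.  13.] 0.0 0.144
top [268. 228.] 587 [474. 129.] [100.  60.] 86.6 0.1414
top [356. 234.] 598 [ 452. -157.] [ 60. 101.] 5.5 0.1413
top [311. 250.] 594 [401. -11.] [100.  60.] 12.9 0.1415
top [257. 282.] 613 [302. 163.] [ 60. 100.] 45.4 0.1413
top [194. 290.] 639 [279. 362.] [ 61. 102.] 37.5 0.1415
190 [(161, [0.724, 0.411, 0.031]), (162, [0.721, 0.412, 0.026]), (163, [0.716, 0.41, 0.031]), (164, [0.715, 0.412, 0.022]), (165, [0.71, 0.411, 0.028]), (166, [0.707, 0.411, 0.026]), (167, [0.705, 0.413, 0.017])]
230 [(160, [0.726, 0.268, 0.033]), (161, [0.724, 0.269, 0.028]), (162, [0.72, 0.269, 0.027]), (163, [0.716, 0.268, 0.
[... 570 characters left out ...]
 [0.722, -0.159, 0.027]), (162, [0.718, -0.159, 0.029]), (163, [0.716, -0.159, 0.023])]
390 [(157, [0.737, -0.302, 0.025]), (158, [0.733, -0.302, 0.025]), (159, [0.728, -0.301, 0.028]), (160, [0.726, -0.302, 0.024]), (161, [0.721, -0.301, 0.028]), (162, [0.719, -0.302, 0.024])]
420 [(156, [0.74, -0.41, 0.023]), (157, [0.735, -0.408, 0.028]), (158, [0.73, -0.406, 0.035]), (159, [0.729, -0.409, 0.025]), (160, [0.724, -0.407, 0.031]), (161, [0.721, -0.408, 0.028]), (162, [0.72, -0.411, 0.017])]
blue 239 [[0.442, 0.026, 0.014], [0.449, 0.172, 0.1], [0.458, 0.181, 0.142]]
[-0.997  0.071  0.013]
green 83 [[0.419, -0.209, 0.07], [0.425, -0.113, 0.128], [0.433, -0.109, 0.143]]
[-0.995 -0.097 -0.015]
```

View pics/crop0.png

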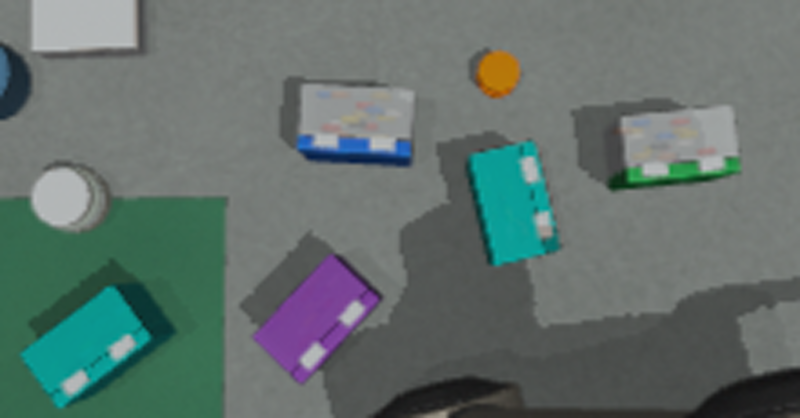

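The crop confirms it: the box at crop (355,120) is clear with a blue lid on the robot side, the purple and turquoise boxes are solid look-alikes, and the green-lidded box is at crop (680,145).

Measurements:
- **Blue box:** centre about (0.474, 0.129), yaw about -3.5°, top at 0.141. The size matches 60 x 100.
- **Rail:** front face at about x = 0.711 at y = 0.127, turned about +1°.

Next I move in high.

```bash
python3 -m creep '[[[4,0,1.5,0,0,0],[4,0,1.5,0,0,0],[4,0,1,0,0,0],[4,0,0,0,0,0],[4,0,0,0,0,0],[0,3,0,0,0,-1.6],[0,4,0,0,0,-1.6],[0,4,0,0,0,-1.6],[0,4,0,0,0,-1.6],[0,4,0,0,0,-1.6],[0,4,0,0,0,-1.6],[0,4,0,0,0,-1.6],[0,4,0,0,0,-1.6],[0,4,0,0,0,-1.6],[0,4,0,0,0,-1.6],[0,4,0,0,0,-1.6],[0,4,0,0,0,-1.6],[0,4,0,0,0,-1.6],[0,4,0,0,0,-1.6],[0,4,0,0,0,-1.6]]]' 0.4
python3 - <<'E'
from h import *
from scipy.spatial.transform import Rotation as R
s=sense(); M=R.from_rotvec(s['tool_rot']).as_matrix(); print(np.round(s['position'],4),np.round(M,3),np.degrees(np.arctan2(M[1,0],M[0,0])),s['finger_gap'],s['ft_force'])
w=cloud(load('top0'))
# rail front top edge fit, and spool, blue top refit
pts=[]
for u in list(range(220,390,5)):
    col=w[150:175,u]; ok=col[(col[:,2]>.018)]; pts.append(ok[np.argmin(ok[:,0])][:2])
pts=np.array(pts); k=np.polyfit(pts[:,1],pts[:,0],1); print('rail',k,np.polyval(k,.127)); print('spool',w[215,307])
E
```

```text
t: 2.6
position: [0.3962, 0.1045, 0.2666]
tool_rot: [3.141, -0.057, -0.001]
ft_force: [0.3, -0.4, -0.4]
finger_gap: 0.0548
[0.3962 0.1045 0.2666] [[ 0.999 -0.036 -0.   ]
 [-0.036 -0.999 -0.   ]
 [-0.     0.    -1.   ]] -2.0632950558396104 0.05482797791136602 [ 0.3426408  -0.37474939 -0.39427084]
rail [-0.01751661  0.71370061] 0.7114760057685622
spool [ 0.52506775 -0.00238428  0.05636876]
```

```bash
python3 -m creep '[[[0.4,2.7,0,0,0,-1.4],[0,0,-3,0,0,0],[0,0,-3,0,0,0],[0,0,-3,0,0,0],[0,0,-3,0,0,0],[0,0,-2.9,0,0,0],[1,0,0,0,0,0],[0,0,0,0,0,0],[0,0,0,0,0,0]]]'
```

```text
t: 3.72
position: [0.4114, 0.1303, 0.1187]
tool_rot: [-3.14, 0.094, -0.003]
ft_force: [-0.7, -0.3, 0.4]
finger_gap: 0.055
```

```bash
python3 -m creep '[[[1,0,0,0,0,0],[0.8,0,0,0,0,0],[0.6,0,0,0,0,0],[0.6,0,0,0,0,0],[0.6,0,0,0,0,0],[0.6,-0.1,0,0,0,0],[0.6,0,0,0,0,0],[0.6,-0.1,0,0,0,0],[0,0,0,0,0,0]]]'; python3 -c "
from h import *
c=grab('side','side1'); cv2.imwrite('pics/side1c.png',cv2.resize(c['image'][120:320,190:440],(750,600)))"
```

```text
t: 4.85
position: [0.4651, 0.1281, 0.1177]
tool_rot: [3.14, -0.094, 0.001]
ft_force: [-0.7, 1.0, -0.6]
finger_gap: 0.055
```

View pics/side1c.png

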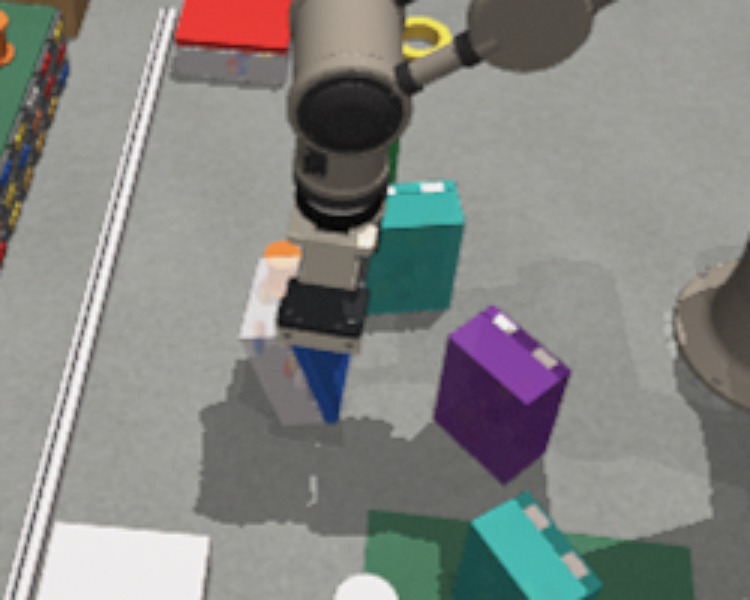

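The box (crop (300,370)) is tipping about its far bottom edge in front of the fingers, and nothing else has been touched. I keep pushing.

```bash
python3 -m creep '[[[0.7,0,0,0,0,0],[0.7,-0.1,0,0,0,0],[0.7,0,0,0,0,0],[0.7,0,0,0,0,0],[0,0,0,0,0,0],[0,0,0,0,0,0],[0,0,0,0,0,0],[0,0,0,0,0,0],[0,0,0,0,0,0]]]'; python3 -c "
from h import *
c=grab('side','side2'); cv2.imwrite('pics/side2c.png',cv2.resize(c['image'][120:320,190:440],(750,600)))"
```

```text
t: 6.02
position: [0.4926, 0.1272, 0.1178]
tool_rot: [3.14, -0.093, 0.0]
ft_force: [0.4, 0.4, -0.9]
finger_gap: 0.0549
```

View pics/side2c.png

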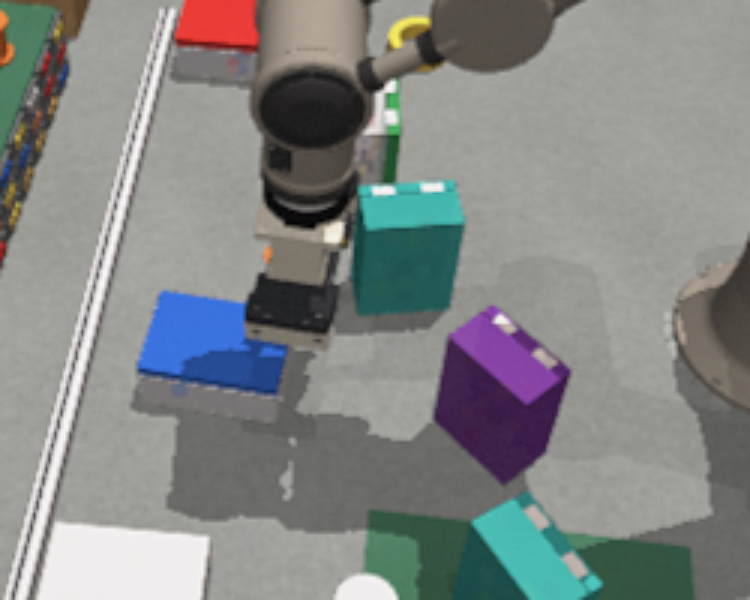

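The box now lies flat with its blue lid up (crop (215,340)), short of the rail. I measure its lid before going down behind it.

```bash
cat >> h.py <<'E'
def lid(c,mode=''):
    w=cloud(c); hs=cv2.cvtColor(c['image'],cv2.COLOR_BGR2HSV)
    m=(hs[...,0]>100)&(hs[...,0]<125)&(hs[...,1]>130)&(w[...,2]>.045)&(w[...,2]<.075)&(w[...,0]>.4)&(w[...,0]<.73)&(abs(w[...,1]-.12)<.12)
    p=w[m]; r=cv2.minAreaRect((p[:,:2]*1000).astype(np.float32)); print(len(p),np.round(r[0]),np.round(r[1]),round(r[2],1),np.round(np.median(p[:,2]),3)); b=cv2.boxPoints(r); print(np.round(b).tolist()); return p
E
python3 - <<'E'
from h import *
lid(load('side2')); lid(grab('top','top2'))
E
```

```text
1099 [577. 122.] [104. 138.] 86.6 0.06
[[505.0, 75.0], [643.0, 66.0], [649.0, 170.0], [511.0, 178.0]]
297 [608. 124.] [99. 90.] 78.9 0.062
[[554.0, 85.0], [643.0, 67.0], [662.0, 164.0], [573.0, 182.0]]
```

```bash
python3 -m creep '[[[-0.6,0.2,0,0,0,4.5],[0,0,0,0,0,0],[0,0,-2,0,0,0],[0,0,-2,0,0,0],[0,0,-2,0,0,0],[0,0,-2,0,0,0],[0,0,-1.3,0,0,0],[0,0,0,0,0,0]]]'
```

```text
t: 7.12
position: [0.4862, 0.1291, 0.0241]
tool_rot: [3.141, 0.029, -0.003]
ft_force: [-0.9, -0.3, 0.3]
finger_gap: 0.0546
```

```bash
python3 -m creep '[[[0.7,0,0,0,0,0],[0.7,0,0,0,0,0],[0.7,0,0,0,0,0],[0.7,0,0,0,0,0],[0.7,0,0,0,0,0],[0.7,0,0,0,0,0],[0.7,0,0,0,0,0],[0.7,0,0,0,0,0],[0.5,0,0,0,0,0],[0.4,0,0,0,0,0],[0,0,0,0,0,0]]]'; python3 -c "
from h import *
lid(grab('side','side3'))"; python3 -m creep '[[[0.3,0,0,0,0,0],[0.2,0,0,0,0,0],[0,0,0,0,0,0]]]'
```

```text
t: 8.5
position: [0.5522, 0.1291, 0.0247]
tool_rot: [3.141, 0.03, 0.002]
ft_force: [-0.2, 0.1, -0.8]
finger_gap: 0.0552
962 [647. 126.] [111. 106.] 1.3 0.06
[[590.0, 178.0], [593.0, 72.0], [704.0, 75.0], [702.0, 180.0]]
t: 8.93
position: [0.5568, 0.1292, 0.0247]
tool_rot: [3.141, 0.03, 0.0]
ft_force: [-0.1, -0.4, 1.3]
finger_gap: 0.055
```

```bash
python3 -m creep '[[[0.2,0,0,0,0,0],[0.1,0,0,0,0,0],[0,0,0,0,0,0]]]'; python3 -m creep '[[[0.15,0,0,0,0,0],[0,0,0,0,0,0]]]'
```

```text
t: 9.3
position: [0.5567, 0.1292, 0.0245]
tool_rot: [3.141, 0.03, -0.01]
ft_force: [-11.0, -0.8, 7.7]
finger_gap: 0.0551
t: 9.55
position: [0.5566, 0.1292, 0.0245]
tool_rot: [3.141, 0.03, -0.015]
ft_force: [-15.8, -0.1, 10.8]
finger_gap: 0.055
```

```bash
python3 -m creep '[[[0.15,0,0,0,0,0],[0,0,0,0,0,0]]]';  python3 -c "
from h import *
c=grab('side','side4');lid(c); cv2.imwrite('pics/side4c.png',cv2.resize(c['image'][160:340,180:360],(600,600)))"
```

```text
t: 9.8
position: [0.5566, 0.1292, 0.0243]
tool_rot: [3.141, 0.03, -0.02]
ft_force: [-20.4, -0.3, 14.4]
finger_gap: 0.0551
946 [653. 129.] [109. 104.] 0.3 0.06
[[598.0, 181.0], [598.0, 77.0], [707.0, 77.0], [707.0, 181.0]]
```

View pics/side4c.png

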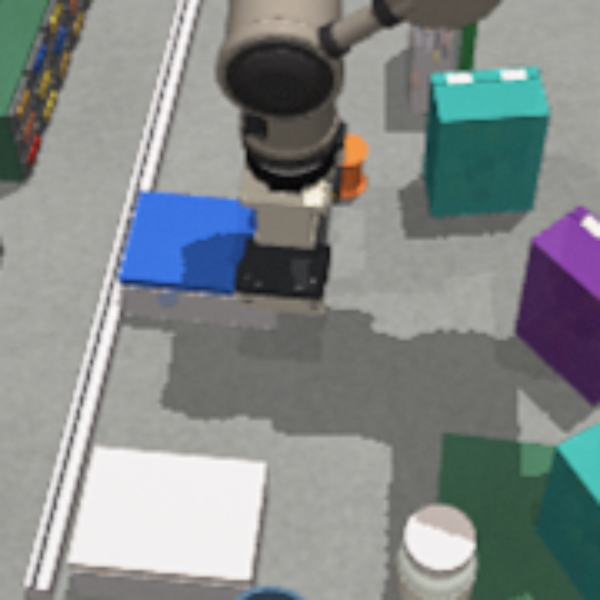

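The box is pressed against the rail: force -20 N, the TCP has stalled at 0.5566, and the leading end is visibly on the rail at crop (125,250). I back off, rise and clear the view.

```bash
python3 -m creep '[[[-0.5,0,0,0,0,0],[-0.5,0,0,0,0,0],[-1,0,0,0,0,0],[-1.5,0,0,0,0,0],[-1,0,0,0,0,0],[0,0,3,0,0,0],[0,0,4,0,0,0],[0,0,4,0,0,0],[0,0,4,0,0,0],[0,0,4,0,0,0],[0,0,4,0,0,0],[-2,-4,1,0,0,0],[-2,-4,0,0,0,0],[-2,-4,0,0,0,0],[-2,-4,0,0,0,0],[-2,-4,0,0,0,0],[0,-4,0,0,0,0],[0,-4,0,0,0,0],[0,-4,0,0,0,0],[0,0,0,0,0,0]]]'; python3 -c "
from h import *
s=grab('side','side5');a=grab('top','top5');lid(s);lid(a)
cv2.imwrite('pics/end.png',np.vstack([cv2.resize(a['image'][140:270,130:450],(730,297)),cv2.resize(s['image'][110:350,180:480],(375,300))[:, :].repeat(1,0) if 0 else cv2.copyMakeBorder(cv2.resize(s['image'][110:350,180:480],(375,300)),0,0,0,355,cv2.BORDER_CONSTANT)]))"
```

```text
t: 12.35
position: [0.4173, -0.1929, 0.2645]
tool_rot: [3.141, 0.024, -0.0]
ft_force: [-0.1, -0.0, 0.7]
finger_gap: 0.0551
1284 [639. 127.] [138. 104.] 1.3 0.06
[[569.0, 177.0], [571.0, 74.0], [709.0, 77.0], [707.0, 181.0]]
1134 [640. 128.] [140.  97.] 0.4 0.062
[[570.0, 176.0], [570.0, 79.0], [710.0, 80.0], [709.0, 177.0]]
```

View pics/end.png

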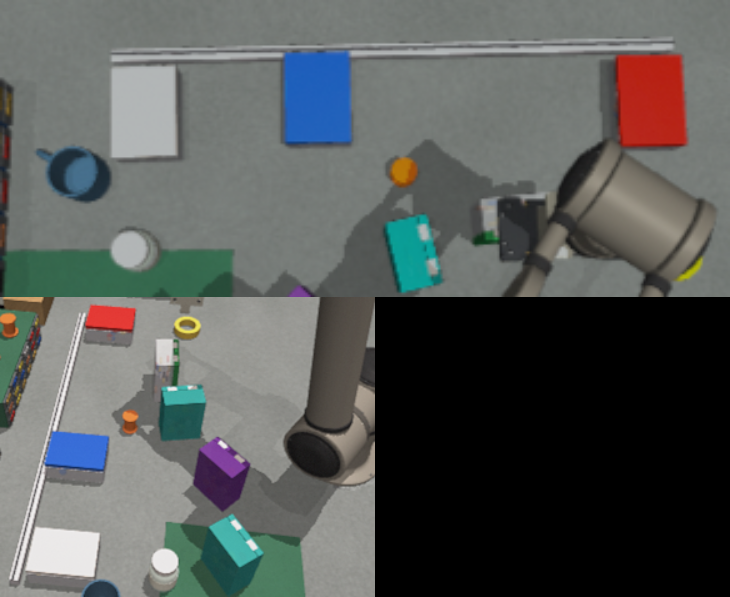

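The blue box lies lid up with its leading end on the rail (top crop (318,52)). The green-lidded box (490,220) still stands, and everything else is where it was. The fingers are clear at z 0.26, so I hand in.

```bash
python3 -c "
from h import *
print(close_job())"
```

```text
the job is handed in; nothing more can be done
None
```

The blue-lidded box lies flat, lid up, with its leading end against the stop rail. I tipped it with the fingers near the top of the lid, then pushed it along from its near end until it pressed on the rail at about 20 N. I handed the job in at about 12.5 s; it gave no verdict.

**Last checks:**
- **Lid:** it is level at 60 to 62 mm, the right height for the box lying flat.
- **Leading end:** its corners measure x = 0.707 to 0.710. The rail's front face measures about 0.711, within the roughly 2 mm calibration.
- **Turn:** the two cameras give 0.4° and 1.3°, against about 1.0° for the rail.
- **Other objects:** by eye in the final pictures, the green-lidded box still stands and nothing else has visibly moved; I did not measure their positions. The robot touches nothing.

No check failed. The only disagreement was 1 to 2 mm between the cameras on the leading corners.

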